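# Refit the star wheel on the herb doser's splined shaft

### The job

Take the washed star wheel that has the toothed bore (four short vanes, square hub) out of the tray and fit it, hub up, on the dosing feeder's splined shaft: press lightly and rock it round until the teeth mesh, then ease it fully home without ever forcing it. Then slide the keeper fully in over the wheel's rim, let go, and leave the spare wheel and everything else as they are.

Things in the scene. Friction and masses are not known exactly. Their poses are not given: they have to be found in the camera images.
- wheel: Star wheel to fit: white plastic, 0.32 kg, lying hub up in the tray. Origin: centre of its underside, z up the bore. Disc 100 mm across, 10 thick; four vanes up to 18 mm high, reaching 38 mm from the axis; square hub 40 mm across flats, up to 55 mm above the underside, to be gripped across two flats. Flats, vanes and bore teeth all stand at its x direction and every 90 degrees from it.
- wheel_base (a point): Centre of the star wheel's underside (the wheel's origin). The bore goes right through it, with four inward teeth all along, 9 mm wide, tips 12 mm and roots 17 mm from the axis.
- feeder: Dosing feeder: fixed grey and steel unit, 214 x 204 mm, deck 60 mm high; left or right of the middle, turned a little. Origin on the table below the shaft's axis, z up, x from the keeper towards the shaft. A splined shaft stands upright on the deck. Pressing or twisting the wheel against them with more than 80 N counts as forcing.
- seat (a point): Where the centre of the wheel's underside lies when fully home: on the shaft's axis, on a shoulder 63 mm above the table. The shaft's four outward teeth rise to 27 mm above it; they are 9 mm wide, tips 16 mm from the axis. Their angle differs each time and is not reported; a brake holds the shaft up to 0.6 N m. The wheel meshes at four angles 90 degrees apart, with 0.06 rad of play either way and under 1 mm sideways.
- shaft_top (a point): Top of the shaft, on the axis, 107 mm above the table (44 mm above the seat). Top down: a cone 8 mm high, 5 to 11 mm in radius; a smooth core of 11 mm radius for 9 mm; then the toothed part. The wheel slips over cone and core at any angle, then rests on the tooth ends, 27 mm above home, until turned to mesh.
- keeper (a joint): Keeper: a steel slide on the deck with an upright black tab, on the feeder's -x side. 0 = drawn back, 0.024 m = fully in over the rim; starts nearly drawn back. It slides along the feeder's +x, towards the shaft, against about 3 N of friction and stays where left. Its tongue passes 3 mm above the disc of a wheel that is fully home.
- keeper_tab (a point): Centre of the top of the keeper's tab, 120 mm above the table, 99 mm from the shaft's axis when drawn back. The tab is 16 mm long along the slide and 14 mm wide across it, and stands free down to 38 mm below this point: grip it across the slide or push it from behind.
- tray: Fixed aluminium tray, 180 x 280 mm, rim 22 mm high, walls 3 mm, floor 3 mm thick; origin under its centre. Both wheels lie in it, about 130 mm apart along its y.
- spare: The spare wheel, not to be used: a white disc 100 mm across and 10 mm thick with three long vanes, a round hub 34 mm across and 50 mm high and a plain round bore. Origin: centre of its underside.
- jar: An amber jar with a white lid, 68 mm across, 95 mm high, loose on the table; a bystander, to be left where it is.
- cup: A steel cup, 72 mm across, 70 mm high, loose on the table; a bystander, to be left where it is.
- brush: A cleaning brush, loose on the table; a bystander, to be left where it is.
- wrench: A wrench, loose on the table; a bystander, to be left where it is.
- scoop: A small steel scoop with a straight handle, 80 x 70 x 30 mm, loose on the table; a bystander, to be left where it is.
- bottle: A white bottle, 56 mm across, 150 mm high, loose on the table; a bystander, to be left where it is.
Things that resemble listed ones, but are neither listed nor needed, are in the scene too. Leave any turquoise or yellow look-alike of the wheel alone.

How it is judged (in metres and radians):
On the way, in this order (a step that is already met when the one before it is completed fails the run):
1. the star wheel is lifted out of the tray (height (world z) of wheel_base above 0.05 m), for 0.1 s.
2. the star wheel is meshed and fully home on the shaft, upright (z of wheel_base in the frame of seat below 0.003 m and horizontal distance between wheel_base and seat below 0.004 m and angle between wheel's own z axis and vertical below 0.06 rad), for 0.2 s.
3. the keeper is slid fully in over the rim (value of joint keeper above 0.019 m), for 0.2 s.
At the end, for the whole second after the job is handed in: The star wheel sits on the shaft with its underside within 3 mm of the seat in height and 4 mm sideways, tilted less than 0.06 rad, at rest and released, and the keeper is in by more than 19 of its 24 mm (all of step 2 and value of joint keeper above 0.019 m and linear speed of wheel below 0.02 m/s); the robot touches nothing.
It fails at once if the wheel is pressed or twisted against the shaft or feeder with more than 80 N (contact force between wheel and feeder above 80 N).
It fails at once if the spare wheel is moved by more than 30 mm (distance of spare from where it was at the start of the episode above 0.03 m).
It fails at once if the jar, cup, brush, wrench, scoop or bottle is moved by more than 30 mm (distance of any of jar, cup, brush, wrench, scoop, bottle from where it was at the start of the episode above 0.03 m).
It also fails if it takes over 70 s, if anything falls off the work surface, if the arm or the gripper's body presses on something with over 40 N, if the wrist force passes 120 N, or if a joint passes its speed limit or range.

### The arm

A 6-joint arm with a two-finger parallel gripper is mounted at the origin on the work surface. World frame = base frame: x ahead of the robot, y to its left, z up, the work surface at z = 0. Lengths are in m, angles in degrees, forces in N, time in s.
With the tool pointing down it reaches from about 0.4 to 0.825 m from the base axis. Payload 7 kg.
Tool frame: the origin (TCP) lies midway between the tips of the shut fingers; the grasp point (between the pads) lies hold_point_z behind it (hold_point_z is the distance from the TCP to the grasp point, in m); z points along the fingers, y is the line along which they close (so a half turn about z gives the same grasp; the last joint's range is limited). The gripper opens to 88 mm and grips with 3 to 60 N. Pads are 19 mm wide; open, the fingers measure 130 mm over their backs; the gripper's body (78 mm by 193 mm) begins 47 mm behind the grasp point.
Start: joints at [-47.149, 20.546, 0.682, 0, -70.136, -16.507], TCP at [0.3, -0.605, 0.227] pointing down, gripper open.
Joint ranges: [-176.03, 176.03], [-82.01, 121.73], [-58.28, 71.71], [-173.87, 95.51], [-174.79, -0.11], [-173.66, 173.66]. Speed limits (degrees/s): [136.94, 136.94, 172.46, 180, 180, 180].

### API

Orientations are given as [roll, pitch, yaw] about the fixed x, y, z axes, in that order (R = Rz(yaw) Ry(pitch) Rx(roll)).
In Python, from plant import * gives the robot as it stands.
- The arm moves only by the tool step_arm, never from a script. Its argument "steps" is a list that holds one entry, the list of rows, each a list of 6 numbers: the shift along the tool's x, y, z scaled (see below), then the turn, a rotation vector about the tool's x, y, z scaled (see below). In form: [[[tx, ty, tz, wx, wy, wz], ...]]. A call has 1 to 20 rows; each row is the pose to reach, as a shift and turn from the pose commanded when the call began, along the tool's axes at that moment; what a row does not reach only later rows make up. The controller multiplies each number of a shift by 100 mm and each number of a turn by 0.5 rad. A row lasts 1/10 s, in which the tool goes at most 50 mm and 8.59 degrees, less where a joint would pass 70% of its speed; a pose out of reach is approached as far as the arm can. A call with a number of a shift or a turn outside -1 to 1 is refused whole. A call with a gripper value outside its range is refused whole. "jaw" is the closure in counts, from 0 (fully open) to 255 (shut), set as the call begins (left out, the last holds). The fingers move at their own pace and stop on an object; the grip force is fixed at half the most. Time passes only in rows, so rows that repeat a pose let the fingers close. It gives the time, the measured TCP pose, the force, the opening and the grip force at its end, in the units of the state.
- get_obs(): the state, without advancing time (a new reading comes with each control period).
- snapshot(name): name is "scene" or "top" or "wrist"; returns (picture, depth): 400x640x3 uint8, red, green, blue; 400x640 float32, m along the optical axis (not along the pixel's ray), 0 where there is no reading.
- calibration(name): a dict with "mtx" (3x3 intrinsics, pixels), "rvec" (rotation vector, rad) and "tvec" (3), from world to camera coordinates, as OpenCV has them. Camera axes: x right, y down, z forward; pixel columns grow to the right and rows downward; lengths in m; the calibration is good to about 2 mm. A picture is of the moment at which its call begins: read the wrist's pose just before it. calibration takes no time and is no camera call; for the wrist camera it gives the pose at the moment of the call.
- close_job(): hands the job in; it is judged then, once.
The state is a dict: "clock": time; "joint_pos": joint angles; "qvel": joint speeds; "tau": joint torques, N m; "tool_pos": TCP position; "orientation": TCP orientation; "force": force on the tool from outside, world axes, zero at the start; "moment": the same for the moment, N m; "opening": finger opening in m; "gripper_force": force on a finger pad.
Only numpy, scipy, OpenCV 4.12 (cv2) and the standard library are available. Lean on these libraries where they do the work, as an engineer would, in place of code of your own. Each camera call takes 0.05 s, during which the arm holds its last target. There are 200 camera calls.

## Working session

There is one attempt and no reset: what is moved stays moved. The work goes in short steps, Python scripts to look and compute and a tool call to move; the robot and the scene stay as the last step left them, time stands still between calls to the robot, and variables do not carry over. Pictures are saved under pics/ and viewed, at most 10 in all, crops included, and the job is handed in when it is done.

Besides the shell and the picture viewer there is one more tool, called after ">>>" in YAML: its name, and indented under it one key for each argument. step_arm: Moves the arm, as the interface text tells. Its arguments: {"type":"object","properties":{"steps":{"type":"array","items":{"type":"array","items":{"type":"array","items":{"type":"number","minimum":-1,"maximum":1}}}},"jaw":{"type":"number"}},"required":["steps"]}

```bash
mkdir -p pics
cat > h.py <<'E'
from plant import *
import numpy as np, cv2
def cam(n):
    c=calibration(n); R=cv2.Rodrigues(np.array(c["rvec"],float))[0]; return np.array(c["mtx"],float),R,np.array(c["tvec"],float).ravel()
def ray(C,u,v,z):
    K,R,t=C; d=R.T@np.linalg.solve(K,[u,v,1.]); o=-R.T@t; return o+d*(z-o[2])/d[2]
def cloud(C,D):
    K,R,t=C; v,u=np.mgrid[:D.shape[0],:D.shape[1]]
    p=np.stack([u,v,np.ones_like(u)],-1)@np.linalg.inv(K).T*D[...,None]
    return (p-t)@R
def proj(C,P):
    K,R,t=C; q=K@(R@np.array(P,float)+t); return q[:2]/q[2]
E
python3 - <<'E'
from h import *
o=get_obs(); print(o)
for n in ("top","scene"):
    C=cam(n); p,d=snapshot(n); np.savez(n,p=p,d=d,K=C[0],R=C[1],t=C[2]); cv2.imwrite(f"pics/{n}0.png",p[...,::-1])
    print(n,-C[1].T@C[2])
E
```

```text
{'clock': 0.0, 'joint_pos': array([-4.71486443e+01,  2.05927568e+01,  6.32118922e-01, -2.03417042e-02,
       -7.01355937e+01, -1.65078761e+01]), 'qvel': array([ 0.13962279,  0.01833964, -0.03069877,  0.04237767, -0.03121199,
        0.14614508]), 'tau': array([-2.41793219e-03, -5.82719028e+01,  2.93055797e+01,  6.99740231e+00,
        6.90367728e-03, -1.02625756e-04]), 'tool_pos': array([ 0.2992923, -0.604458 ,  0.2255945]), 'orientation': array([ 1.79902301e+02, -9.01264205e-03, -1.53663441e+02]), 'force': array([-0.16186527, -0.77599808,  0.24503482]), 'moment': array([ 0.05499748, -0.04064141, -0.04704239]), 'gripper_force': 0.0, 'opening': 0.0873010289421038}
top [ 2.80237386e-01 -7.32784004e-05  1.73888115e+00]
scene [ 1.36413354 -0.18117715  0.79612748]
```

View pics/top0.png

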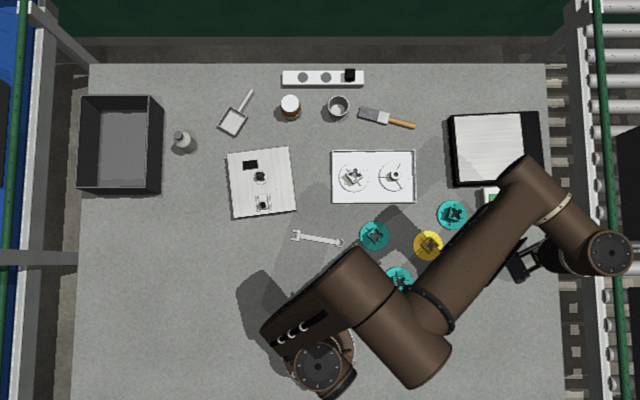

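View pics/scene0.png

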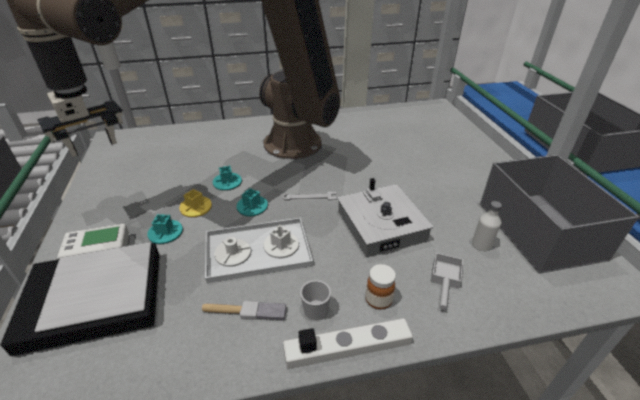

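In the top view, the things that could be taken for the wheel are: the white square-hub wheel (352,177), the white round-hub spare (393,177), turquoise ones at (373,236), (452,214) and (399,280), and a yellow one at (428,245). I choose (352,177). The shaft is at about (260,177) and the keeper tab at about (263,203).

Run:
```python
from h import *
f=np.load("top.npz"); C=(f["K"],f["R"],f["t"]); P=cloud(C,f["d"]); p=f["p"]
cv2.imwrite("pics/crop1.png",cv2.resize(p[140:225,220:420,::-1],None,fx=4,fy=4,interpolation=cv2.INTER_CUBIC))
def pts(u0,u1,v0,v1,z0,z1):
    q=P[v0:v1,u0:u1].reshape(-1,3); return q[(q[:,2]>z0)&(q[:,2]<z1)]
def rep(n,q):
    print(n,len(q),"med",np.median(q,0).round(4),"min",q.min(0).round(3),"max",q.max(0).round(3),cv2.minAreaRect((q[:,:2]*1000).astype(np.float32)))
rep("hub",pts(335,370,160,195,.048,.07))
rep("spare hub",pts(380,405,160,195,.043,.07))
rep("shaft",pts(245,280,160,190,.088,.13))
rep("tab",pts(250,275,190,215,.1,.14))
rep("deck",pts(220,305,140,222,.052,.068))
print(cv2.__version__, ray(C,352,177,.055), ray(C,260,177,.105), ray(C,263,203,.12), C[0])
```

```text
hub 78 med [ 0.5696 -0.1196  0.0583] min [ 0.54  -0.148  0.048] max [ 0.593 -0.095  0.068] ((568.2069091796875, -120.55325317382812), (39.79608917236328, 41.357154846191406), 39.20097351074219)
spare hub 68 med [ 0.5699 -0.257   0.0529] min [ 0.554 -0.271  0.044] max [ 0.585 -0.241  0.063] ((569.4552001953125, -255.62960815429688), (30.295907974243164, 30.54901885986328), 82.92793273925781)
shaft 52 med [0.5597 0.187  0.0978] min [0.548 0.175 0.088] max [0.572 0.2   0.116] ((559.990234375, 187.85060119628906), (25.50196075439453, 23.477548599243164), 88.67697143554688)
tab 26 med [0.4632 0.1744 0.1182] min [0.457 0.168 0.101] max [0.472 0.18  0.127] ((464.0791931152344, 174.34214782714844), (14.66030502319336, 12.192486763000488), 4.59697151184082)
deck 3549 med [0.5474 0.189  0.0611] min [0.429 0.072 0.052] max [0.664 0.299 0.068] ((546.7178344726562, 186.59521484375), (216.39039611816406, 204.20960998535156), 7.246269226074219)
4.12.0 [ 0.56116457 -0.11472409  0.055     ] [0.55341149 0.18301803 0.105     ] [0.46793088 0.17084949 0.12      ] [[517.45063195   0.         317.98163209]
 [  0.         517.45063195 194.26177429]
 [  0.           0.           1.        ]]
```

View pics/crop1.png

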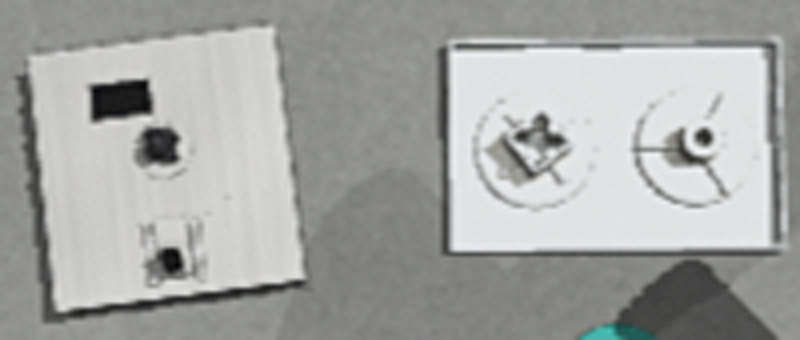

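The crop confirms it: the wheel at crop (537,150) has a square hub, toothed bore and short vanes. The one at (700,140) has a round hub, so it is the spare. The measured points match the given sizes, so I move above the wheel.

```bash
cat >> h.py <<'E'
def plan(p0,y0,p1,y1):
    y=np.radians(y0); d=np.array(p1)-np.array(p0)
    t=[d[0]*np.cos(y)+d[1]*np.sin(y), d[0]*np.sin(y)-d[1]*np.cos(y), -d[2]]
    print("shift",(np.array(t)*10).round(3),"wz",round(-np.radians(y1-y0)/.5,3))
E
python3 - <<'E'
from h import *
import plant
print([n for n in dir(plant) if n[0]!='_'], getattr(plant,"hold_point_z",None))
plan([.3,-.605,.227],-153.66,[.53,-.12,.30],-141)
E
```

```text
['PlanningError', 'calibration', 'close_job', 'get_obs', 'hold_point_z', 'snapshot'] 0.0188
shift [-4.213  3.326 -0.73 ] wz -0.442
```

>>> step_arm:
  steps:
    - [[-0.3,0.24,-0.1,0,0,0],[-0.65,0.5,-0.2,0,0,0],[-1,0.8,-0.3,0,0,0]]

```text
clock: 0.4
tool_pos: [0.3537, -0.4878, 0.2559]
orientation: [179.9, -0.0, -153.7]
force: [1.7, 1.2, -0.0]
opening: 0.0879
gripper_force: 0.0
```

>>> step_arm:
  steps:
    - [[-0.35,0.27,-0.1,0,0,0],[-0.7,0.55,-0.2,0,0,0],[-1,0.8,-0.2,0,0,0]]

```text
clock: 0.7
tool_pos: [0.4087, -0.3712, 0.2779]
orientation: [-179.9, 0.1, -153.6]
force: [2.1, -0.5, 0.2]
opening: 0.0875
gripper_force: 0.0
```

>>> step_arm:
  steps:
    - [[-0.35,0.27,-0.1,0,0,0],[-0.7,0.55,-0.2,0,0,0],[-1,0.8,-0.2,0,0,0]]

```text
clock: 1.0
tool_pos: [0.4629, -0.255, 0.2979]
orientation: [-179.9, 0.1, -153.6]
force: [1.4, -1.2, 0.0]
opening: 0.0876
gripper_force: 0.0
```

>>> step_arm:
  steps:
    - [[-0.35,0.27,0,0,0,-0.1],[-0.7,0.55,0,0,0,-0.3],[-1,0.8,0,0,0,-0.44],[-1,0.8,0,0,0,-0.44],[-1,0.8,0,0,0,-0.44]]

```text
clock: 1.5
tool_pos: [0.516, -0.1397, 0.2962]
orientation: [180.0, -0.0, -141.0]
force: [0.5, 0.3, 0.1]
opening: 0.0872
gripper_force: 0.0
```

Run:
```python
from h import *
C=cam("wrist"); p,d=snapshot("wrist"); np.savez("w1",p=p,d=d,K=C[0],R=C[1],t=C[2]); cv2.imwrite("pics/w1.png",p[...,::-1])
o=get_obs(); print(o["tool_pos"],o["orientation"], -C[1].T@C[2], C[1][2])
P=cloud(C,d)
m=(P[...,2]>.05)&(P[...,2]<.066)&(np.abs(P[...,0]-.568)<.05)&(np.abs(P[...,1]+.12)<.05)
m=m.astype(np.uint8); c=max(cv2.findContours(m,0,1)[0],key=cv2.contourArea)
q=np.array([P[v,u] for u,v in c[:,0]]); print(m.sum(),np.median(P[m>0],0), cv2.minAreaRect((q[:,:2]*1000).astype(np.float32)))
print(proj(C,[.568,-.12,.058]))
```

```text
[ 0.51572721 -0.14050813  0.29624571] [ 1.79974817e+02 -3.69103084e-02 -1.41038578e+02] [ 0.45573423 -0.19007304  0.45591769] [ 0.22309267  0.18210118 -0.9576371 ]
584 [ 0.56758395 -0.12392631  0.05892718] ((567.5326538085938, -123.90200805664062), (40.875091552734375, 40.054386138916016), 38.76798629760742)
[308.66226443 208.19186999]
```

View pics/w1.png

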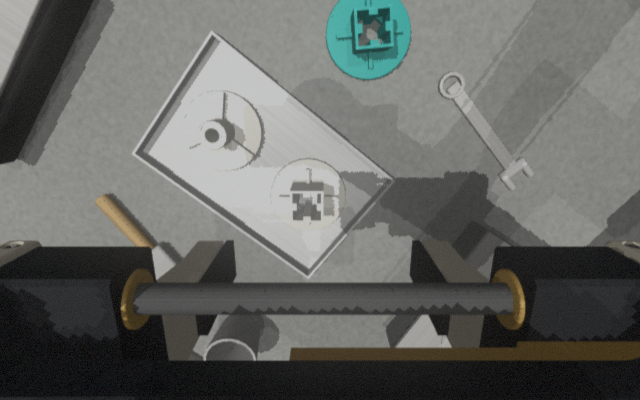

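The wrist view shows the square-hub wheel with its hub top at about (308,205), and the spare at (215,133). The wheel centre is about (0.5677,-0.123) and its flats stand at 38.8°.

Run:
```python
from h import *
plan([.5157,-.1402,.2962],-141.0,[.5677,-.123,.028],-141.2)
```

```text
shift [-0.512 -0.194  2.682] wz 0.007
```

>>> step_arm:
  steps:
    - [[-0.15,-0.06,0.2,0,0,0],[-0.35,-0.13,0.6,0,0,0],[-0.51,-0.19,1,0,0,0]]

```text
clock: 1.85
tool_pos: [0.5683, -0.1245, 0.1963]
orientation: [-179.9, 0.1, -141.2]
force: [0.5, 0.2, -0.7]
opening: 0.0874
gripper_force: 0.0
```

>>> step_arm:
  steps:
    - [[0,0,0.4,0,0,0],[0,0,0.8,0,0,0],[0,0,1,0,0,0],[0,0,1,0,0,0]]

```text
clock: 2.25
tool_pos: [0.5648, -0.1248, 0.0933]
orientation: [179.8, -0.3, -141.2]
force: [-0.8, -0.3, 0.3]
opening: 0.0874
gripper_force: 0.0
```

>>> step_arm:
  steps:
    - [[0,0,0.2,0,0,0],[0,0,0.4,0,0,0],[0,0,0.55,0,0,0],[0,0,0.66,0,0,0],[0,0,0.66,0,0,0],[0,0,0.66,0,0,0]]

```text
clock: 2.85
tool_pos: [0.5682, -0.1237, 0.0315]
orientation: [-180.0, 0.0, -141.1]
force: [0.0, 0.2, 0.5]
opening: 0.0875
gripper_force: 0.0
```

>>> step_arm:
  steps:
    - [[0,0,0.02,0,0,0],[0,0,0.02,0,0,0],[0,0,0.02,0,0,0],[0,0,0.02,0,0,0],[0,0,0.02,0,0,0],[0,0,0.02,0,0,0],[0,0,0.02,0,0,0],[0,0,0.02,0,0,0]]
  jaw: 255

```text
clock: 3.65
tool_pos: [0.5675, -0.1233, 0.0286]
orientation: [180.0, -0.0, -141.1]
force: [-0.4, 0.1, 0.3]
opening: 0.0398
gripper_force: 30.0
```

>>> step_arm:
  steps:
    - [[0,0,-0.05,0,0,0],[0,0,-0.2,0,0,0],[0,0,-0.5,0,0,0],[0,0,-0.9,0,0,0],[0,0,-1,0,0,0],[0,0,-1,0,0,0]]

```text
clock: 4.25
tool_pos: [0.5685, -0.1232, 0.1304]
orientation: [-179.9, 0.2, -141.1]
force: [-0.9, 0.8, -4.7]
opening: 0.0398
gripper_force: 30.0
```

>>> step_arm:
  steps:
    - [[0,0,-0.2,0,0,0],[0,0,-0.5,0,0,0],[0,0,-0.8,0,0,0],[0,0,-0.8,0,0,0],[0,0,-0.8,0,0,0]]

```text
clock: 4.75
tool_pos: [0.5668, -0.1231, 0.207]
orientation: [179.9, -0.0, -141.1]
force: [-0.3, 0.8, -5.1]
opening: 0.0398
gripper_force: 30.0
```

Run:
```python
from h import *
plan([.567,-.123,.207],-141.1,[.47,.115,.225],-141.1)
```

```text
shift [-0.74   2.461 -0.18 ] wz -0.0
```

>>> step_arm:
  steps:
    - [[-0.05,0.2,-0.1,0,0,0],[-0.15,0.6,-0.18,0,0,0],[-0.25,1,-0.18,0,0,0]]

```text
clock: 5.05
tool_pos: [0.5228, -0.0294, 0.2245]
orientation: [179.9, -0.2, -141.2]
force: [0.6, 1.1, -3.9]
opening: 0.0398
gripper_force: 30.0
```

>>> step_arm:
  steps:
    - [[-0.1,0.35,0,0,0,0],[-0.2,0.7,0,0,0,0],[-0.3,1,0,0,0,0]]

```text
clock: 5.35
tool_pos: [0.4823, 0.0677, 0.224]
orientation: [179.9, -0.2, -141.1]
force: [0.6, 0.0, -3.8]
opening: 0.0401
gripper_force: 30.0
```

>>> step_arm:
  steps:
    - [[-0.1,0.25,0,0,0,0],[-0.2,0.46,0,0,0,0],[-0.2,0.46,0,0,0,0],[-0.2,0.46,0,0,0,0],[-0.2,0.46,0,0,0,0]]

```text
clock: 5.85
tool_pos: [0.4707, 0.1145, 0.2252]
orientation: [180.0, -0.1, -141.1]
force: [-1.7, -0.5, -3.7]
opening: 0.0393
gripper_force: 30.0
```

Run:
```python
from h import *
o=get_obs(); print(o["tool_pos"],o["orientation"])
C=cam("wrist"); p,d=snapshot("wrist"); np.savez("w2",p=p,d=d,K=C[0],R=C[1],t=C[2]); cv2.imwrite("pics/w2.png",p[...,::-1])
P=cloud(C,d); s=proj(C,[.56,.188,.09]); print(s)
q=P.reshape(-1,3)
for n,c,a,b,r in (("shaft top",(.56,.188),.1,.112,.03),("core",(.56,.188),.092,.105,.03),("tooth",(.56,.188),.08,.095,.03),("tab",(.464,.174),.112,.128,.03)):
    k=q[(q[:,2]>a)&(q[:,2]<b)&(np.hypot(q[:,0]-c[0],q[:,1]-c[1])<r)]
    if len(k)>4: print(n,len(k),np.median(k,0).round(4),cv2.minEnclosingCircle((k[:,:2]*1000).astype(np.float32)),cv2.minAreaRect((k[:,:2]*1000).astype(np.float32)))
```

```text
[0.47067028 0.1144685  0.22519177] [ 1.79978551e+02 -1.46573171e-01 -1.41069554e+02]
[324.67449773 303.27137094]
```

View pics/w2.png

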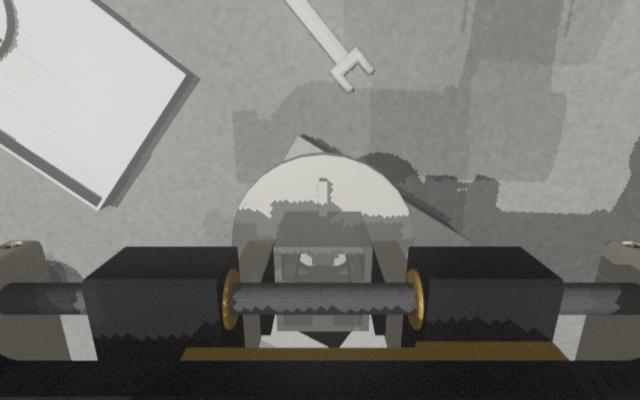

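I had the view direction reversed: image up is the tool's +x, towards the robot. The disc in hand appears centred at column 323, with its front edge at (322,153). I go beyond the shaft to look back at it.

>>> step_arm:
  steps:
    - [[-0.3,0,-0.05,0,0,0],[-0.65,0,-0.1,0,0,0],[-1,0,-0.15,0,0,0]]

```text
clock: 6.2
tool_pos: [0.55, 0.1777, 0.2415]
orientation: [180.0, -0.0, -141.1]
force: [0.7, -0.3, -3.7]
opening: 0.0398
gripper_force: 30.0
```

>>> step_arm:
  steps:
    - [[-0.4,0,0,0,0,0],[-0.8,0,0,0,0,0],[-1,0,0,0,0,0],[-1,0,0,0,0,0],[-1,0,0,0,0,0],[-1,0,0,0,0,0]]

```text
clock: 6.8
tool_pos: [0.6264, 0.2398, 0.2412]
orientation: [180.0, -0.1, -141.1]
force: [-0.7, 0.9, -3.0]
opening: 0.0398
gripper_force: 30.0
```

Run:
```python
from h import *
f=np.load("w2.npz"); C=(f["K"],f["R"],f["t"]); yy=np.radians(-141.07)
e=ray(C,322,153.5,.2252-.0256+.010)-[.47067,.11447,0]
print("edge in tool x,y (expect .05,0):",e[0]*np.cos(yy)+e[1]*np.sin(yy), e[0]*np.sin(yy)-e[1]*np.cos(yy))
o=get_obs(); print(o["tool_pos"],o["orientation"])
C=cam("wrist"); p,d=snapshot("wrist"); np.savez("w3",p=p,d=d,K=C[0],R=C[1],t=C[2])
P=cloud(C,d); s=proj(C,[.56,.188,.09]); print(s, proj(C,[.464,.174,.12]))
q=P.reshape(-1,3)
for n,c,a,b,r in (("shaft top",(.56,.188),.1,.112,.03),("core",(.56,.188),.092,.105,.03),("tooth",(.56,.188),.08,.095,.03),("tab",(.464,.174),.112,.128,.03)):
    k=q[(q[:,2]>a)&(q[:,2]<b)&(np.hypot(q[:,0]-c[0],q[:,1]-c[1])<r)]
    if len(k)>4: print(n,len(k),np.median(k,0).round(4),cv2.minEnclosingCircle((k[:,:2]*1000).astype(np.float32)),cv2.minAreaRect((k[:,:2]*1000).astype(np.float32)))
u,v=s.astype(int); u0,v0=max(u-100,0),max(v-75,0)
print(u0,v0); cv2.imwrite("pics/w3c.png",cv2.resize(p[v0:v0+150,u0:u0+200,::-1],None,fx=4,fy=4,interpolation=cv2.INTER_CUBIC))
```

```text
edge in tool x,y (expect .05,0): 0.04980070510547482 -0.0011986209405809509
[0.62639492 0.2397838  0.24119477] [ 1.79992252e+02 -5.57209201e-02 -1.41104505e+02]
[325.04668804  87.18868955] [396.12616256 -39.19015909]
shaft top 540 [0.56   0.1852 0.1031] ((560.073974609375, 185.4595184326172), 10.88184642791748) ((559.9515380859375, 185.18397521972656), (21.051979064941406, 20.580291748046875), 38.74248504638672)
core 500 [0.56   0.1853 0.1011] ((559.970703125, 185.46688842773438), 15.997720718383789) ((559.646240234375, 185.9796142578125), (26.275760650634766, 25.363496780395508), 86.69889068603516)
tooth 272 [0.5548 0.1906 0.0916] ((559.9750366210938, 185.56036376953125), 16.336143493652344) ((559.9556884765625, 185.56692504882812), (28.164073944091797, 28.196365356445312), 89.7793197631836)
225 12
```

View pics/w3c.png

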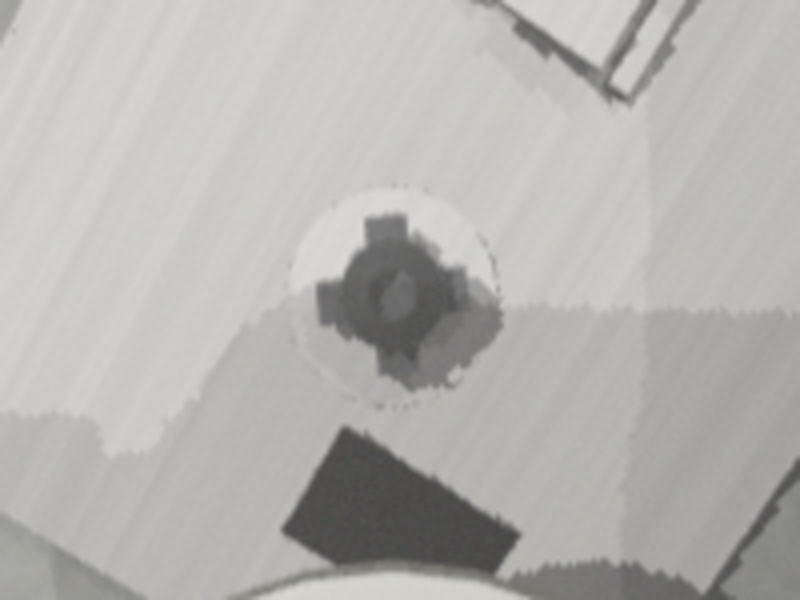

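The crop clearly shows the splined shaft's four teeth, at crop pixels: up (387,222), left (325,302), right (460,285), down (398,370). I compute their angle.

Run:
```python
from h import *
f=np.load("w3.npz"); C=(f["K"],f["R"],f["t"]); c=np.array([.56,.1855])
A=[]
for x,y in ((387,220),(322,302),(463,285),(400,372)):
    g=ray(C,225+x/4,12+y/4,.090)[:2]-c; A.append(np.degrees(np.arctan2(g[1],g[0]))); print(np.hypot(*g).round(4),A[-1].round(1),(A[-1]%90).round(1))
P=cloud(C,f["d"]).reshape(-1,3); k=P[(P[:,2]>.084)&(P[:,2]<.0925)]; g=k[:,:2]-c; r=np.hypot(*g.T); g=g[(r>.0125)&(r<.017)]
a=np.arctan2(g[:,1],g[:,0]); print(len(a),"cloud",np.degrees(np.angle(np.exp(4j*a).mean()))/4%90, abs(np.exp(4j*a).mean()))
plan([.6264,.2398,.2412],-141.1,[.5605,.1855,.165],-141.1)
```

```text
0.0146 -137.9 42.1
0.0148 -44.1 45.9
0.0153 134.9 44.9
0.0163 45.6 45.6
181 cloud 44.509347662043524 0.7337085407379191
shift [ 0.854 -0.009  0.762] wz -0.0
```

Shaft teeth stand at about 44.7°, so the wheel's bore teeth must stand at about -0.3° (mod 90). That is a tool yaw of about 179.7°, a turn of +39.2° about tool z. I move over the shaft while turning.

>>> step_arm:
  steps:
    - [[0.25,0,0,0,0,0.2],[0.55,0,0,0,0,0.4],[0.85,0,0,0,0,0.6],[0.85,0,0.2,0,0,0.8],[0.85,0,0.5,0,0,0.9],[0.85,0,0.76,0,0,0.9],[0.85,0,0.76,0,0,0.9]]

```text
clock: 7.55
tool_pos: [0.5581, 0.1857, 0.1628]
orientation: [-179.9, -0.3, -166.9]
force: [-0.6, -0.8, -4.5]
opening: 0.0399
gripper_force: 30.0
```

>>> step_arm:
  steps:
    - [[0,0,0,0,0,0.2],[0,0,0,0,0,0.4],[0,0,0,0,0,0.468],[0,0,0,0,0,0.468],[0,0,0,0,0,0.468],[0,0,0,0,0,0.468],[0,0,0,0,0,0.468]]

```text
clock: 8.25
tool_pos: [0.5608, 0.1874, 0.1659]
orientation: [180.0, 0.0, 179.8]
force: [-0.3, 0.4, -3.3]
opening: 0.04
gripper_force: 30.0
```

Run:
```python
from h import *
o=get_obs(); print(o["tool_pos"],o["orientation"],o["force"],o["moment"],o["joint_pos"])
plan(o["tool_pos"],o["orientation"][2],[.56,.1855,.136],179.7 if o["orientation"][2]>0 else -180.3)
```

```text
[0.5607778  0.18739428 0.16594956] [1.79988387e+02 2.33295680e-02 1.79792731e+02] [-0.34021786  0.42400266 -3.26951028] [-0.02772186  0.01056589  0.0140442 ] [ 3.74101548e+01  1.53668993e+01 -1.50791223e+01  5.84913018e-03
 -5.95284106e+01 -1.27620387e+02]
shift [ 0.008 -0.019  0.299] wz 0.003
```

```bash
cat > chain.py <<'E'
from scipy.spatial.transform import Rotation as S
import numpy as np
R=S.from_euler("xyz",[180,0,-153.66],degrees=True); p=np.array([.3,-.605,.227])
for m in [(-1,.8,-.3,0),(-1,.8,-.2,0),(-1,.8,-.2,0),(-1,.8,0,-.44),(-.51,-.19,1,0),(0,0,1,0),(0,0,.66,0),(0,0,.02,0),(0,0,-1,0),(0,0,-.8,0),(-.25,1,-.18,0),(-.3,1,0,0),(-.2,.46,0,0),(-1,0,-.15,0),(-1,0,0,0),(.85,0,.76,.9),(0,0,0,.468)]:
    p=p+R.apply(np.array(m[:3])*.1); R=R*S.from_rotvec([0,0,m[3]*.5])
    print(m,p.round(4),R.as_euler("xyz",degrees=True).round(2))
E
python3 chain.py | tail -3
```

```text
(-1, 0, 0, 0) [0.6273 0.2407 0.242 ] [ 180.      0.   -141.05]
(0.85, 0, 0.76, 0.9) [0.5612 0.1873 0.166 ] [ 180.      0.   -166.84]
(0, 0, 0, 0.468) [0.5612 0.1873 0.166 ] [180.     0.   179.75]
```

>>> step_arm:
  steps:
    - [[0,0,0.1,0,0,0],[0,0,0.2,0,0,0],[0,0,0.25,0,0,0],[0,0,0.25,0,0,0],[0,0,0.25,0,0,0],[0,0,0.25,0,0,0]]

```text
clock: 8.85
tool_pos: [0.5609, 0.1876, 0.1408]
orientation: [180.0, 0.0, 179.8]
force: [0.1, 0.2, -3.7]
opening: 0.0398
gripper_force: 30.0
```

>>> step_arm:
  steps:
    - [[0.008,-0.017,0,0,0,0],[0.008,-0.017,0.03,0,0,0],[0.008,-0.017,0.06,0,0,0],[0.008,-0.017,0.09,0,0,0],[0.008,-0.017,0.12,0,0,0],[0.008,-0.017,0.13,0,0,0],[0.008,-0.017,0.13,0,0,0]]

```text
clock: 9.55
tool_pos: [0.5598, 0.1856, 0.1273]
orientation: [-180.0, -0.0, 179.8]
force: [-0.2, -0.1, -4.5]
opening: 0.0398
gripper_force: 30.0
```

>>> step_arm:
  steps:
    - [[0,0,0.02,0,0,0],[0,0,0.04,0,0,0],[0,0,0.06,0,0,0],[0,0,0.08,0,0,0],[0,0,0.08,0,0,0]]

```text
clock: 10.05
tool_pos: [0.5597, 0.1856, 0.1192]
orientation: [-180.0, -0.0, 179.8]
force: [0.0, 0.5, -3.7]
opening: 0.0399
gripper_force: 30.0
```

>>> step_arm:
  steps:
    - [[0,0,0.02,0,0,0],[0,0,0.03,0,0,0],[0,0,0.04,0,0,0],[0,0,0.05,0,0,0],[0,0,0.06,0,0,0],[0,0,0.06,0,0,0]]

```text
clock: 10.65
tool_pos: [0.5598, 0.1857, 0.1134]
orientation: [-180.0, -0.0, 179.8]
force: [-0.6, -0.3, -4.0]
opening: 0.0398
gripper_force: 30.0
```

>>> step_arm:
  steps:
    - [[0,0,0.02,0,0,0],[0,0,0.04,0,0,0],[0,0,0.06,0,0,0],[0,0,0.08,0,0,0],[0,0,0.08,0,0,0]]

```text
clock: 11.15
tool_pos: [0.5597, 0.1856, 0.1051]
orientation: [-180.0, -0.0, 179.8]
force: [-0.5, -0.8, -3.2]
opening: 0.0397
gripper_force: 30.0
```

>>> step_arm:
  steps:
    - [[0,0,0.02,0,0,0],[0,0,0.04,0,0,0],[0,0,0.06,0,0,0],[0,0,0.08,0,0,0],[0,0,0.1,0,0,0],[0,0,0.12,0,0,0],[0,0,0.12,0,0,0]]

```text
clock: 11.85
tool_pos: [0.5597, 0.1856, 0.0932]
orientation: [-180.0, -0.0, 179.8]
force: [0.0, -1.4, -4.4]
opening: 0.04
gripper_force: 30.0
```

Meshed without contact force. I ease it down the last ~5 mm.

>>> step_arm:
  steps:
    - [[0,0,0.01,0,0,0],[0,0,0.02,0,0,0],[0,0,0.03,0,0,0],[0,0,0.035,0,0,0],[0,0,0.035,0,0,0]]

```text
clock: 12.35
tool_pos: [0.5598, 0.1857, 0.09]
orientation: [-180.0, -0.0, 179.8]
force: [-0.4, 0.5, -4.2]
opening: 0.0397
gripper_force: 30.0
```

>>> step_arm:
  steps:
    - [[0,0,0.005,0,0,0],[0,0,0.01,0,0,0],[0,0,0.01,0,0,0]]

```text
clock: 12.65
tool_pos: [0.5598, 0.1857, 0.089]
orientation: [-180.0, -0.0, 179.8]
force: [0.7, -0.0, -3.4]
opening: 0.0398
gripper_force: 30.0
```

>>> step_arm:
  steps:
    - [[0,0,0.005,0,0,0],[0,0,0.01,0,0,0],[0,0,0.01,0,0,0]]

```text
clock: 12.95
tool_pos: [0.56, 0.1858, 0.0886]
orientation: [180.0, 0.0, 179.8]
force: [-1.9, -0.7, 2.9]
opening: 0.0399
gripper_force: 30.0
```

Seated: the force reversed at 88.6 mm, exactly as expected. I release and rise.

>>> step_arm:
  steps:
    - [[0,0,0,0,0,0],[0,0,0,0,0,0],[0,0,0,0,0,0],[0,0,0,0,0,0],[0,0,0,0,0,0],[0,0,0,0,0,0],[0,0,0,0,0,0],[0,0,0,0,0,0]]
  jaw: 0

```text
clock: 13.75
tool_pos: [0.5599, 0.1857, 0.088]
orientation: [-180.0, -0.0, 179.8]
force: [0.0, -0.0, 0.7]
opening: 0.087
gripper_force: 0.0
```

>>> step_arm:
  steps:
    - [[0,0,-0.1,0,0,0],[0,0,-0.3,0,0,0],[0,0,-0.6,0,0,0],[0,0,-1,0,0,0],[0,0,-1,0,0,0]]

```text
clock: 14.25
tool_pos: [0.5629, 0.1871, 0.1948]
orientation: [179.8, 0.5, 179.8]
force: [0.4, 0.3, -0.3]
opening: 0.0877
gripper_force: 0.0
```

>>> step_arm:
  steps:
    - [[0.1,0,-0.3,0,0,0.05],[0.1,0,-0.6,0,0,0.14],[0.1,0,-0.6,0,0,0.14],[0.1,0,-0.6,0,0,0.14],[0.1,0,-0.6,0,0,0.14]]

```text
clock: 14.75
tool_pos: [0.5495, 0.1856, 0.2477]
orientation: [-180.0, -0.0, 175.8]
force: [-0.4, 0.1, 0.2]
opening: 0.0879
gripper_force: 0.0
```

Run:
```python
from h import *
o=get_obs(); print(o["tool_pos"],o["orientation"],o["opening"])
C=cam("wrist"); p,d=snapshot("wrist"); np.savez("w4",p=p,d=d,K=C[0],R=C[1],t=C[2]); cv2.imwrite("pics/w4.png",p[...,::-1])
print(proj(C,[.56,.1855,.118]),proj(C,[.464,.174,.12]))
q=cloud(C,d).reshape(-1,3)
for n,c,a,b,r in (("hub top",(.56,.186),.112,.125,.04),("disc",(.56,.186),.068,.077,.055),("tab",(.464,.174),.112,.13,.03)):
    k=q[(q[:,2]>a)&(q[:,2]<b)&(np.hypot(q[:,0]-c[0],q[:,1]-c[1])<r)]
    if len(k)>4: print(n,len(k),np.median(k,0).round(4),cv2.minEnclosingCircle((k[:,:2]*1000).astype(np.float32)),cv2.minAreaRect((k[:,:2]*1000).astype(np.float32)))
```

```text
[0.54950136 0.18561601 0.24770657] [-1.79991949e+02 -3.63750369e-02  1.75756183e+02] 0.0879287051646133
[324.50624753 200.24339072] [300.888813   85.3710573]
hub top 1038 [0.5594 0.1845 0.1192] ((560.0459594726562, 184.62802124023438), 28.028644561767578) ((560.3347778320312, 184.65660095214844), (40.0284309387207, 40.8658447265625), 89.57103729248047)
disc 4903 [0.5474 0.187  0.0743] ((560.1085815429688, 184.7776641845703), 49.873382568359375) ((559.974609375, 184.75526428222656), (98.94747924804688, 98.60377502441406), 30.53312110900879)
tab 379 [0.4637 0.1736 0.1212] ((463.88079833984375, 173.4849853515625), 9.541224479675293) ((463.7913818359375, 173.32749938964844), (15.913415908813477, 14.022337913513184), 7.318470478057861)
```

View pics/w4.png

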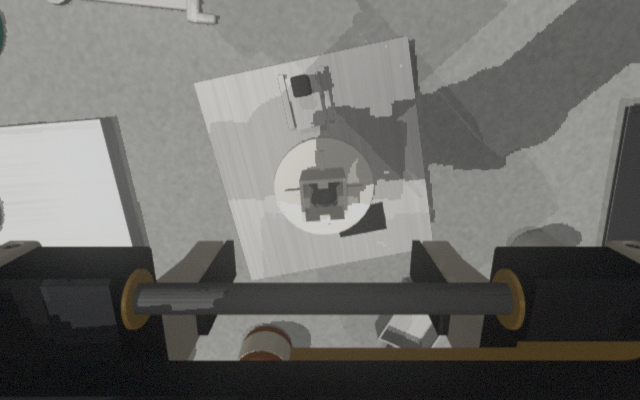

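The wheel is home (hub top 119 mm, disc centre within about 1 mm). The tab is at (300,85), world (0.4637,0.1735). I grip it across the slide at yaw -173°.

Run:
```python
from h import *
plan([.5495,.1856,.2477],175.76,[.4637,.1735,.15],-173+360)
```

```text
shift [ 0.847 -0.184  0.977] wz -0.392
```

>>> step_arm:
  steps:
    - [[0.3,-0.06,0,0,0,-0.15],[0.6,-0.13,0.1,0,0,-0.3],[0.85,-0.18,0.4,0,0,-0.39],[0.85,-0.18,0.7,0,0,-0.39],[0.85,-0.18,0.95,0,0,-0.39],[0.85,-0.18,0.95,0,0,-0.39],[0.85,-0.18,0.95,0,0,-0.39],[0.85,-0.18,0.95,0,0,-0.39]]

```text
clock: 15.6
tool_pos: [0.4646, 0.1746, 0.1542]
orientation: [180.0, 0.1, -173.1]
force: [0.5, 0.5, 0.3]
opening: 0.0878
gripper_force: 0.0
```

>>> step_arm:
  steps:
    - [[0.01,-0.01,0.2,0,0,0],[0.01,-0.01,0.4,0,0,0],[0.01,-0.01,0.55,0,0,0],[0.01,-0.01,0.62,0,0,0],[0.01,-0.01,0.62,0,0,0],[0.01,-0.01,0.62,0,0,0]]

```text
clock: 16.2
tool_pos: [0.4636, 0.1734, 0.092]
orientation: [180.0, 0.1, -173.1]
force: [-0.6, 0.3, -0.2]
opening: 0.0874
gripper_force: 0.0
```

>>> step_arm:
  steps:
    - [[0,0,0,0,0,0],[0,0,0,0,0,0],[0,0,0,0,0,0],[0,0,0,0,0,0],[0,0,0,0,0,0],[0,0,0,0,0,0],[0,0,0,0,0,0],[0,0,0,0,0,0],[0,0,0,0,0,0],[0,0,0,0,0,0]]
  jaw: 255

```text
clock: 17.2
tool_pos: [0.4631, 0.1739, 0.0911]
orientation: [179.9, 0.0, -173.1]
force: [-3.2, 10.4, -4.9]
opening: 0.0138
gripper_force: 30.0
```

>>> step_arm:
  steps:
    - [[-0.03,0,0,0,0,0],[-0.06,0,0,0,0,0],[-0.09,0,0,0,0,0],[-0.12,0,0,0,0,0],[-0.15,0,0,0,0,0],[-0.17,0,0,0,0,0],[-0.18,0,0,0,0,0],[-0.18,0,0,0,0,0]]

```text
clock: 18.0
tool_pos: [0.4808, 0.1763, 0.0911]
orientation: [179.9, 0.0, -173.1]
force: [-2.3, 4.7, 0.7]
opening: 0.014
gripper_force: 30.0
```

Moved about 18 mm. I continue in small steps until the end stop.

>>> step_arm:
  steps:
    - [[-0.01,0,0,0,0,0],[-0.02,0,0,0,0,0],[-0.03,0,0,0,0,0],[-0.035,0,0,0,0,0],[-0.035,0,0,0,0,0]]

```text
clock: 18.5
tool_pos: [0.4842, 0.1767, 0.0911]
orientation: [179.9, 0.0, -173.1]
force: [-3.4, 5.9, 0.3]
opening: 0.0141
gripper_force: 30.0
```

>>> step_arm:
  steps:
    - [[0,0,0,0,0,0],[0,0,0,0,0,0],[0,0,0,0,0,0],[0,0,0,0,0,0],[0,0,0,0,0,0],[0,0,0,0,0,0],[0,0,0,0,0,0],[0,0,0,0,0,0]]
  jaw: 0

```text
clock: 19.3
tool_pos: [0.4842, 0.1756, 0.091]
orientation: [-180.0, -0.0, -173.1]
force: [0.0, 0.6, 0.3]
opening: 0.0719
gripper_force: 0.0
```

>>> step_arm:
  steps:
    - [[0,0,-0.1,0,0,0],[0,0,-0.3,0,0,0],[0,0,-0.6,0,0,0],[0,0,-1,0,0,0],[0,0,-1,0,0,0]]

```text
clock: 19.8
tool_pos: [0.4871, 0.1772, 0.1973]
orientation: [179.8, 0.5, -173.0]
force: [0.6, 0.3, -1.2]
opening: 0.0878
gripper_force: 0.0
```

>>> step_arm:
  steps:
    - [[-0.3,0,-0.2,0,0,0],[-0.65,0,-0.5,0,0,0],[-0.7,0,-0.6,0,0,0],[-0.7,0,-0.6,0,0,0],[-0.7,0,-0.6,0,0,0],[-0.7,0,-0.6,0,0,0]]

```text
clock: 20.4
tool_pos: [0.5524, 0.1836, 0.2501]
orientation: [-180.0, -0.1, -173.1]
force: [0.4, -0.1, -0.5]
opening: 0.0877
gripper_force: 0.0
```

Run:
```python
from h import *
o=get_obs(); print(o["tool_pos"],o["orientation"],o["opening"],o["force"])
C=cam("wrist"); p,d=snapshot("wrist"); cv2.imwrite("pics/w5.png",p[...,::-1])
q=cloud(C,d).reshape(-1,3)
for n,c,a,b,r in (("hub top",(.56,.186),.112,.125,.04),("disc",(.56,.186),.068,.0745,.055),("tab",(.484,.177),.112,.13,.03)):
    k=q[(q[:,2]>a)&(q[:,2]<b)&(np.hypot(q[:,0]-c[0],q[:,1]-c[1])<r)]
    if len(k)>4: print(n,len(k),np.median(k,0).round(4),cv2.minAreaRect((k[:,:2]*1000).astype(np.float32)))
```

```text
[0.55238772 0.18364952 0.25009668] [-1.79976438e+02 -9.85417169e-02 -1.73071576e+02] 0.08772281326091264 [ 0.42792639 -0.07955423 -0.50143989]
hub top 1034 [0.5597 0.185  0.1191] ((560.4529418945312, 184.64785766601562), (40.052120208740234, 40.734439849853516), 89.52871704101562)
disc 2760 [0.5506 0.1834 0.0739] ((560.9794921875, 184.60882568359375), (96.75762176513672, 99.26874542236328), 6.476935386657715)
tab 352 [0.4849 0.176  0.1212] ((485.05596923828125, 176.0666046142578), (14.87179946899414, 13.798068046569824), 6.856186866760254)
```

View pics/w5.png

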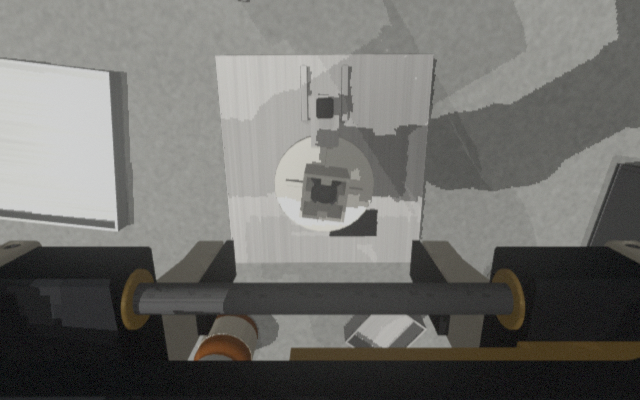

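The picture shows the wheel seated at (325,185) and the keeper tongue over its rim at (323,145). The tab is now 75 mm from the axis, so the keeper is in by about 23 mm, and the gripper is clear.

```bash
python3 -c "
from plant import *
print(close_job())"
```

```text
the job is handed in; nothing more can be done
None
```

The star wheel is meshed and fully home on the shaft without forcing, the keeper is in by about 23 of its 24 mm, the gripper is clear of everything, and the job is handed in (no verdict was returned).

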